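# Cap a cytospin sample chamber and hold it in the slide clip for fastening

### The job

Press the orange cap of the sample chamber on the bench fully home, then carry the chamber upright to the free slide clip, stand it on the clip's ledge and push it, flange first, straight back against the filter card and slide. Keep pressing with a steady push of about 10 N, so that the flange sits a few millimetres inside the side rails and the sprung plate is about half-way back (never on its stop, or the glass cracks). Finish like that, still gripping and pushing, because I shall turn the two retaining tabs over the flange; leave everything else alone.

Things in the scene. Friction and masses are not known exactly. Their poses are not given: they have to be found in the camera images.
- chamber_center (a point): White sample chamber with ORANGE cap, loose, upright, 50 g. Point on the cup's axis, 29 mm above the underside; x toward the flange, z up. From here: flat-sided cup 26 mm (x) by 22 mm (y: grip across it), z -29 to +17 mm; a narrower duct; flange 4 mm thick, 30 wide, 48 high from the underside, pressing face at x = +23 mm. Cap 20 mm across, top at z = +35 mm loose, +29 mm home.
- chamber_cap (a joint): The orange cap on its neck: 0 = loosely on, standing 6 mm up, 0.006 m = pressed home on the cup. Friction holds it where it is; about 3.5 N moves it down, then it stops dead.
- chamber: The same chamber as chamber_center; this origin is at its underside, 5 mm further toward the flange (centre of the footprint). Same axes.
- clip: The free slide clip: upright steel clip on a fixed grey stand 90 (x) by 76 (y) by 16 mm high, two dark tabs upright (open), white filter card showing. Origin at the bench under the stand, x from the open front toward the slide, z up. Rails beside the plate: 34 mm apart inside, 48 outside, bevelled, fronts 1 mm before the resting plate; rails and back frame reach z = 84 mm.
- clip_seat (a point): Free clip: middle of the steel ledge (26 mm wide, top at z = 22 mm) where it meets the resting sprung plate; 12 mm in +x from the clip's origin. Axes as the clip's: push along +x, chamber's x along this x. With the plate d back the chamber's centre point is at x = d - 23 mm, y = 0, z = +29 mm. A lip 5 mm high ends the ledge 52 mm before the plate.
- clip_plate (a joint): The sprung plate that carries glass slide and filter card: 0 = resting forward, grows as it is pushed back (m), stop at 0.012. It pushes back with about 2.3 N at once and 1.5 N more for each millimetre (about 10 N at 5 mm).
- clip_done: A second, identical clip, already loaded with a blue-capped chamber and its tabs turned across: fixed; leave it alone. It may stand left or right of the free one, 13 cm or more between centres. Origin and axes as for clip.
- spare_center (a point): A spare white chamber of the same shape without a cap (open black mouth), loose: leave it alone. Point as in chamber_center.
- coverslip_box: Blue coverslip box, 48x64x20 mm, loose: leave alone. Origin under its centre.
- specimen_cup_2: White specimen cup with blue lid, 62 mm across, 64 mm high, loose: leave alone. Origin under its centre.
- forceps: Steel forceps lying on the bench, 18x129x8 mm, long along y, loose: leave alone. Origin under the middle.
- marker: White marker with dark blue cap lying on the bench, 15x131x15 mm, long along y, loose: leave alone. Origin under the middle.
- timer: White bench timer, 54x62x69 mm, standing behind the work, loose: leave alone. Origin under its centre.
- dropper_3: Brown dropper bottle with red bulb, 26 mm across, 87 mm high, at the back, loose: leave alone. Origin under its centre.
There are look-alikes about, which are no part of the job. Leave any green or pink look-alike of the chamber alone.

How it is judged:
By the outcome, as a careful person would: the job done as asked, in the order asked, and still so for the second after the job is handed in, while the arm keeps its last pose, push and grip.
It also fails if it takes over 45 s, if anything falls off the work surface, if the arm or the gripper's body presses on something with over 40 N, if the wrist force passes 120 N, or if a joint passes its speed limit or range.

### The arm

A 7-joint arm with a two-finger parallel gripper is mounted at the origin on a cart in front of the work surface, level with it; the furniture and walls round the work are solid. World frame = base frame: x ahead of the robot, y to its left, z up, the work surface at z = 0. Lengths are in m, angles in rad, forces in N, time in s.
With the tool pointing down it reaches from about 0.425 to 1.025 m from the base axis. Payload 9.4 kg.
Tool frame: the origin (TCP) lies between the finger pads; the fingertips stand 19 mm ahead of it and the grasp point (between the pads) is the TCP; z points along the fingers, x is the direction in which the jaws open and shut, and the axes are right-handed (so a half turn about z gives the same grasp; the last joint's range is limited). The gripper opens to 85 mm and grips with 20 to 120 N. Pads are 22 mm wide; open, the fingers measure 114 mm over their backs; the gripper's body (76 mm by 85 mm) begins 54 mm behind the grasp point. The pads swing forward as they close: fully open they stand 13 mm farther back than shut.
Start: joints at [1.185, 0.599, -0.003, 1.599, 0.002, 0.943, -0.08], TCP at [0.22, -0.691, 0.25] pointing down, gripper open.
Joint ranges: [-2.57, 2.57], [-0.35, 1.97], [-1.29, 1.29], [0.11, 2.56], [-1.05, 4.19], [0.11, 1.86], [-2.63, 2.63]. Speed limits (rad/s): [2.22, 2.22, 3.01, 3.01, 3.14, 3.14, 3.14].

### API

Orientations are given as a 3x3 rotation matrix whose columns are the frame's x, y, z axes.
In Python, from workcell import r gives the robot as it stands.
- The arm moves only by the tool play_rows, never from a script. Its argument "targets" is a list of rows, each a list of 3 entries, a list of its own where there are three numbers: the turn, a rotation vector about the tool's x, y, z in degrees, then the shift along the tool's x, y, z in cm, then the opening, from 0 (shut) to 1 (fully open). A call has 1 to 5 rows; each row shifts and turns the commanded pose from where the row before left it, along the tool's axes as they then stand; what a row does not reach is not made up. A row lasts 1/10 s, in which the tool goes at most 50 mm and 8.59 degrees, less where a joint would pass 70% of its speed; a pose out of reach is approached as far as the arm can. A call with a gripper value outside its range is refused whole. The fingers move at their own pace and stop on an object; "grip_force" is the grip in N (left out, the last holds). Time passes only in rows, so rows that do not move let the fingers close. It gives the time, the measured TCP pose, the force and the opening at its end, in the units of the state.
- r.get_state(): the state, without advancing time (a new reading comes with each control period).
- r.get_image(name): name is "side" or "top" or "wrist"; returns the picture (480x640x3 uint8, red, green, blue); there is no depth.
- r.get_calibration(name): a dict with "fx", "fy", "cx", "cy" (pixels), "R" (3x3) and "t" (3): a world point X has camera coordinates R X + t; the wrist camera has in their place "mount" (4x4, takes a point from camera to tool coordinates, whose origin is the TCP and whose axes are the tool frame's). Camera axes: x right, y down, z forward; pixel columns grow to the right and rows downward; lengths in m; the calibration is good to about 2 mm. A picture is of the moment at which its call begins: read the wrist's pose just before it. get_calibration takes no time and is no camera call.
- r.close_job(): hands the job in, once; it reports no verdict.
The state is a dict: "time_s": time; "joint_positions": joint angles; "qd": joint speeds; "tau": joint torques, N m; "eef_pos": TCP position; "tcp_rot": TCP orientation; "force": force on the tool from outside, world axes, zero at the start; "moment": the same for the moment, N m; "gripper_width": opening from 0.0 (shut) to 1.0 (fully open).
Only numpy, scipy, OpenCV 4.12 (cv2) and the standard library are available. Lean on these libraries where they do the work, as an engineer would, in place of code of your own. Each camera call takes 0.05 s, during which the arm holds its last target. There are 200 camera calls.

## Working session

There is one attempt and no reset: what is moved stays moved. The work goes in short steps, Python scripts to look and compute and a tool call to move; the robot and the scene stay as the last step left them, time stands still between calls to the robot, and variables do not carry over. Pictures are saved under pics/ and viewed, about 8 in all and at most 12, crops included, and the job is handed in when it is done.

Besides the shell and the picture viewer there is one more tool, called by a JSON object that holds its "api" and its "payload", one argument or row to a line. play_rows: Moves the arm, as the interface text tells. Its arguments: {"type":"object","properties":{"targets":{"type":"array","items":{"type":"array"}},"grip_force":{"type":"number"}},"required":["targets"]}

```bash
mkdir -p pics; ls
python3 - <<'E'
from workcell import r
import cv2,numpy as np
s=r.get_state();print(s)
for n in("top","side","wrist"):
    im=r.get_image(n);cv2.imwrite(f"pics/{n}0.png",im[:,:,::-1]);print(n,r.get_calibration(n))
E
```

```text
pics
{'time_s': 0.0, 'joint_positions': array([ 1.18528855,  0.6001267 , -0.00257584,  1.60015553,  0.00180102,
        0.94285884, -0.07983366]), 'qd': array([ 1.28415493e-03, -2.05386992e-03,  2.78706591e-04, -7.47181258e-05,
       -2.41482167e-04, -4.31380658e-05, -9.89689511e-04]), 'tau': array([-3.24985540e-04, -7.76451445e+01,  1.56399742e+00, -2.58005834e+01,
        1.22217761e-02,  9.07836686e-03, -1.81704013e-05]), 'eef_pos': array([ 0.22021425, -0.69027898,  0.24940615]), 'tcp_rot': array([[ 3.03972493e-01, -9.52680628e-01, -5.86976474e-04],
       [-9.52679562e-01, -3.03973034e-01,  1.43034748e-03],
       [-1.54108936e-03,  1.24414200e-04, -9.99998805e-01]]), 'force': array([-0.10549177,  0.0214402 , -0.13900941]), 'moment': array([0.1100533 , 0.00800575, 0.02797421]), 'gripper_width': 1.001647245541125}
top {'fx': 438.9428661507586, 'fy': 438.9428661507586, 'cx': 331.2978837354795, 'cy': 240.79522774880593, 'R': array([[ 2.73885073e-03, -9.99868270e-01, -1.59981386e-02],
       [-9.93920038e-01, -9.60928384e-04, -1.10100110e-01],
       [ 1.10070233e-01,  1.62024183e-02, -9.93791741e-01]]), 't': array([0.0592518 , 0.56770033, 1.24360268])}
side {'fx': 488.7372682334208, 'fy': 488.7372682334208, 'cx': 326.69552649826227, 'cy': 235.40626265239368, 'R': array([[ 0.97844087, -0.20640113, -0.00721374],
       [-0.09976997, -0.44179806, -0.89154945],
       [ 0.1808298 ,  0.87304814, -0.45286591]]), 't': array([-0.57443221,  0.13737424,  1.25561074])}
wrist {'fx': 330.9143402397363, 'fy': 330.9143402397363, 'cx': 321.72515177762136, 'cy': 239.02120717257299, 'mount': array([[ 9.99999970e-01, -2.39408388e-04, -5.11265690e-05,
        -1.70546356e-04],
       [ 2.44335035e-04,  9.63107360e-01,  2.69117361e-01,
        -6.91046065e-02],
       [-1.51885786e-05, -2.69117365e-01,  9.63107389e-01,
        -1.23622379e-01],
       [ 0.00000000e+00,  0.00000000e+00,  0.00000000e+00,
         1.00000000e+00]])}
```

View pics/top0.png

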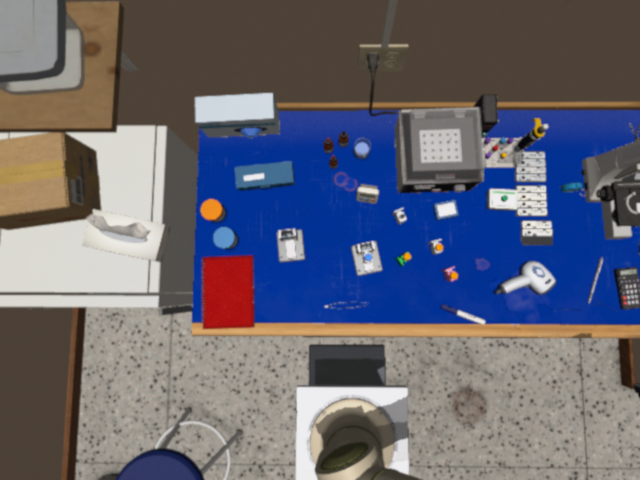

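View pics/side0.png

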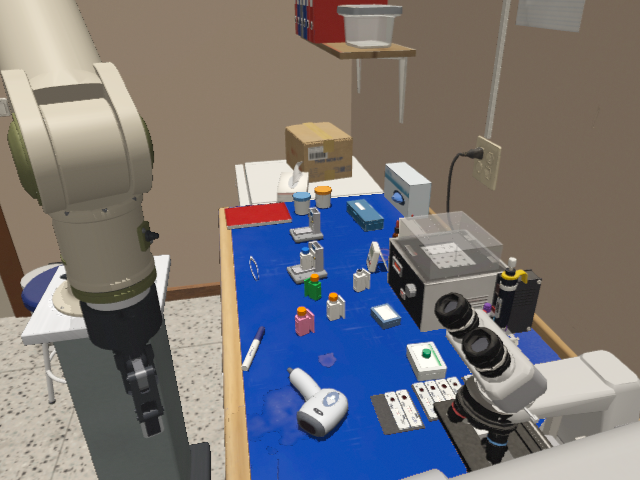

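Top view: white chamber with orange cap at (437,245); look-alikes: green (404,258), pink (451,272), capless spare (400,215). Only the (437,245) one is white with an orange cap. The free clip is at (290,245), no blue cap; the loaded one is at (367,257). I'll confirm with one enlarged crop.

```bash
cat > h.py <<'E'
import numpy as np,cv2
from workcell import r
def ray(n,uv):
    c=r.get_calibration(n);d=c["R"].T@np.array([(uv[0]-c["cx"])/c["fx"],(uv[1]-c["cy"])/c["fy"],1]);return -c["R"].T@c["t"],d
def onz(n,uv,z):
    o,d=ray(n,uv);return o+d*(z-o[2])/d[2]
def wray(st,uv):
    c=r.get_calibration("wrist");M=c["mount"];d=M[:3,:3]@np.array([(uv[0]-c["cx"])/c["fx"],(uv[1]-c["cy"])/c["fy"],1])
    return st["eef_pos"]+st["tcp_rot"]@M[:3,3],st["tcp_rot"]@d
def wonz(st,uv,z):
    o,d=wray(st,uv);return o+d*(z-o[2])/d[2]
def wproj(st,X):
    c=r.get_calibration("wrist");M=np.linalg.inv(c["mount"]);p=st["tcp_rot"].T@(np.array(X)-st["eef_pos"]);p=M[:3,:3]@p+M[:3,3]
    return np.array([c["fx"]*p[0]/p[2]+c["cx"],c["fy"]*p[1]/p[2]+c["cy"]])
E
python3 - <<'E'
from h import *
t=cv2.imread("pics/top0.png");s=cv2.imread("pics/side0.png")
a=cv2.resize(t[195:295,385:485],(400,400),interpolation=cv2.INTER_CUBIC)
b=cv2.resize(t[205:305,265:365+35][:, :100],(400,400),interpolation=cv2.INTER_CUBIC)
c=cv2.resize(s[200:350,270:410],(373,400),interpolation=cv2.INTER_CUBIC)
d=cv2.resize(t[215:290,335:410],(400,200))
cv2.imwrite("pics/crop1.png",cv2.resize(np.vstack([np.hstack([a,b]),]),(800,400)))
cv2.imwrite("pics/crop1.png",cv2.resize(np.hstack([a,b,c]),(800,273)))
for k,p,z in(("cap",(437,245),.06),("pink",(451,272),.06),("green",(404,258),.06),("spare",(400,213),.046),("clip",(290,245),.016),("done",(367,257),.016),("cup",(223,238),.06),("redbox",(228,290),.0)):print(k,onz("top",p,z).round(3))
E
```

```text
cap [ 0.553 -0.239  0.06 ]
pink [ 0.477 -0.276  0.06 ]
green [ 0.516 -0.145  0.06 ]
spare [ 0.647 -0.138  0.046]
clip [0.557 0.182 0.016]
done [ 0.522 -0.044  0.016]
cup [0.572 0.369 0.06 ]
redbox [0.425 0.366 0.   ]
```

View pics/crop1.png

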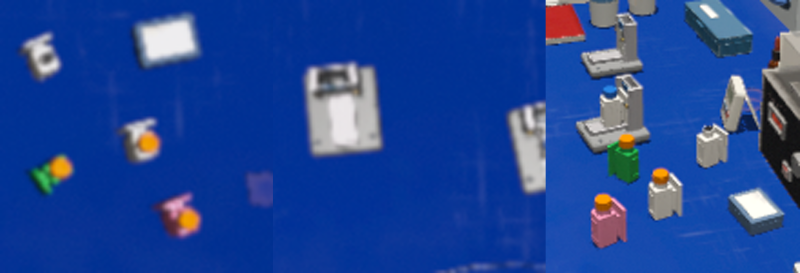

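The crop confirms it: the white chamber with the orange cap is at about (0.55,-0.24), flange pointing +x/+y. The free clip is empty, with its front facing the robot. I'm moving above the chamber for a wrist view.

{"api": "play_rows", "payload": {
  "targets": [
    [[0,0,0],[-2.74,-3.76,0],1],
    [[0,0,0],[-2.74,-3.76,0],1],
    [[0,0,0],[-2.74,-3.76,0],1],
    [[0,0,0],[-2.74,-3.76,0],0.5],
    [[0,0,0],[-2.74,-3.76,0],0]
  ]
}}

```text
time_s: 0.65
eef_pos: [0.3585, -0.5014, 0.2501]
tcp_rot: [[0.304, -0.953, -0.0], [-0.953, -0.304, 0.0], [-0.0, 0.0, -1.0]]
force: [1.3, 0.8, -0.1]
gripper_width: 0.691
```

{"api": "play_rows", "payload": {
  "targets": [
    [[0,0,0],[-2.74,-3.76,0],0],
    [[0,0,0],[-2.74,-3.76,0],0],
    [[0,0,0],[-2.74,-3.76,0],0],
    [[0,0,0],[-2.74,-3.76,0],0],
    [[0,0,0],[-2.74,-3.76,0],0]
  ]
}}

```text
time_s: 1.15
eef_pos: [0.496, -0.3137, 0.2502]
tcp_rot: [[0.304, -0.953, -0.0], [-0.953, -0.304, 0.0], [-0.0, 0.0, -1.0]]
force: [0.6, -0.1, -0.1]
gripper_width: -0.002
```

{"api": "play_rows", "payload": {
  "targets": [
    [[0,0,0],[-2.74,-3.76,0],0],
    [[0,0,0],[-2.74,-3.76,0],0],
    [[0,0,-8],[0,0,0],0],
    [[0,0,-8],[0,0,0],0],
    [[0,0,0],[0,0,0],0]
  ]
}}

```text
time_s: 1.65
eef_pos: [0.5503, -0.2399, 0.25]
tcp_rot: [[0.557, -0.83, -0.001], [-0.83, -0.557, 0.0], [-0.001, 0.0, -1.0]]
force: [0.5, -1.0, -0.6]
gripper_width: -0.001
```

Run:
```python
from h import *
st=r.get_state();im=r.get_image("wrist");cv2.imwrite("pics/w1.png",im[:,:,::-1]);np.save("w1.npy",[0]) 
import pickle;pickle.dump(st,open("w1.pkl","wb"))
print(st["time_s"],st["eef_pos"],st["tcp_rot"].round(3),st["joint_positions"].round(2),st["force"],st["gripper_width"])
```

```text
1.65 [ 0.55027887 -0.23987451  0.24998565] [[ 0.557 -0.83  -0.001]
 [-0.83  -0.557  0.   ]
 [-0.001  0.    -1.   ]] [ 0.4   0.45 -0.11  1.89  0.07  0.81 -0.73] [ 0.50790197 -0.97061374 -0.59680498] -0.0012910632922160277
```

View pics/w1.png

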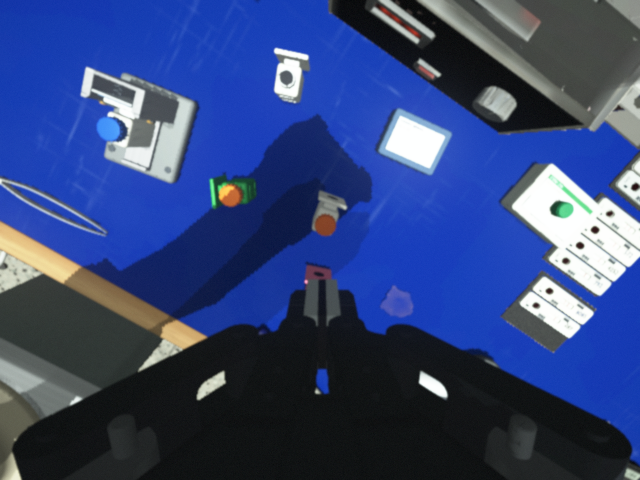

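Wrist view: cap at (324,225), flange edge from about (317,192) to (347,206). The pink one is under the fingers at (318,275). Next I'll measure the cap and flange, with an enlarged crop.

Run:
```python
from h import *
import pickle;st=pickle.load(open("w1.pkl","rb"))
im=cv2.imread("pics/w1.png");y0,x0=170,290
c=im[170:250,290:370];h=cv2.cvtColor(c,cv2.COLOR_BGR2HSV)
cap=cv2.inRange(h,(3,150,60),(20,255,255));w=cv2.inRange(h,(0,0,70),(179,80,255))
for n,m in(("cap",cap),("white",w)):
    cs=max(cv2.findContours(m,0,2)[0],key=cv2.contourArea);cs=cs+np.array([x0,y0])
    print(n,cv2.contourArea(cs),cv2.minEnclosingCircle(cs.astype(np.float32)),cv2.minAreaRect(cs))
    if n=="cap": (u,v),_=cv2.minEnclosingCircle(cs.astype(np.float32));print(wonz(st,(u,v),.062))
cv2.imwrite("pics/c2.png",cv2.resize(c,(560,560),interpolation=cv2.INTER_CUBIC))
```

```text
cap 262.5 ((324.9285583496094, 224.5), 9.649577140808105) ((325.0, 224.5), (19.0, 18.0), 90.0)
[ 0.54913149 -0.24436079  0.062     ]
white 552.0 ((325.3925476074219, 211.8223114013672), 21.781604766845703) ((329.41876220703125, 212.87364196777344), (30.33495330810547, 40.02174377441406), 12.26477336883545)
```

View pics/c2.png

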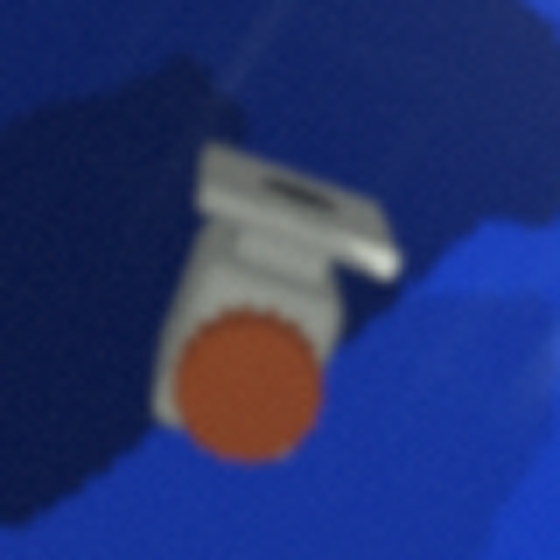

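Run:
```python
from h import *
import pickle;st=pickle.load(open("w1.pkl","rb"))
P=lambda a,z:wonz(st,(290+a[0]/7-.4,170+a[1]/7-.4),z)
for e,z in((((208,148),(386,210)),0),(((198,208),(388,272)),.048)):
    A,B=P(e[0],z),P(e[1],z);d=B-A;n=np.array([-d[1],d[0]]);n/=np.linalg.norm(n)
    print(A.round(4),B.round(4),np.linalg.norm(d).round(4),"yaw",np.degrees(np.arctan2(n[1],n[0])).round(1),"ctr",((A+B)/2)[:2]-n*.023)
print("cap",P((250,388),.064))
print("toolx yaw",np.degrees(np.arctan2(st["tcp_rot"][1,0],st["tcp_rot"][0,0])))
# cap from top view
t=cv2.imread("pics/top0.png")[235:257,427:450];m=cv2.inRange(cv2.cvtColor(t,cv2.COLOR_BGR2HSV),(3,150,60),(20,255,255));c=cv2.moments(m,True)
print("top cap",onz("top",(427+c["m10"]/c["m00"],235+c["m01"]/c["m00"]),.062))
```

```text
[ 0.5663 -0.2258  0.    ] [ 0.574  -0.2554  0.    ] 0.0305 yaw 14.7 ctr [ 0.54789729 -0.24643787]
[ 0.5638 -0.2262  0.048 ] [ 0.5712 -0.2538  0.048 ] 0.0285 yaw 15.1 ctr [ 0.54531266 -0.24599516]
cap [ 0.54928244 -0.24468371  0.064     ]
toolx yaw -56.139259100714874
top cap [ 0.54719636 -0.24410239  0.062     ]
```

{"api": "play_rows", "payload": {
  "targets": [
    [[0,0,0],[0.3,0.47,3.9],0],
    [[0,0,6.4],[0,0,3.9],0],
    [[0,0,6.4],[0,0,3.9],0],
    [[0,0,6.4],[0,0,3.8],0],
    [[0,0,0],[0,0,0],0]
  ]
}}

```text
time_s: 2.2
eef_pos: [0.5454, -0.2447, 0.0911]
tcp_rot: [[0.245, -0.97, -0.008], [-0.97, -0.245, 0.002], [-0.004, 0.007, -1.0]]
force: [0.9, 0.8, 0.2]
gripper_width: 0.003
```

{"api": "play_rows", "payload": {
  "targets": [
    [[0,0,0],[0,0,0.5],0],
    [[0,0,0],[0,0,0.5],0],
    [[0,0,0],[0,0,0.3],0],
    [[0,0,0],[0,0,0.2],0],
    [[0,0,0],[0,0,0],0]
  ]
}}

```text
time_s: 2.7
eef_pos: [0.5486, -0.2458, 0.0812]
tcp_rot: [[0.25, -0.968, 0.002], [-0.968, -0.25, -0.001], [0.001, -0.002, -1.0]]
force: [0.8, -0.5, 3.9]
gripper_width: 0.003
```

{"api": "play_rows", "payload": {
  "targets": [
    [[0,0,0],[0,0,0.2],0],
    [[0,0,0],[0,0,0.2],0],
    [[0,0,0],[0,0,0],0]
  ]
}}

```text
time_s: 3.0
eef_pos: [0.5486, -0.2458, 0.077]
tcp_rot: [[0.25, -0.968, 0.002], [-0.968, -0.25, -0.001], [0.001, -0.001, -1.0]]
force: [-0.7, -0.1, 9.9]
gripper_width: 0.001
```

{"api": "play_rows", "payload": {
  "targets": [
    [[0,0,0],[0,0,0.15],0],
    [[0,0,0],[0,0,0.15],0],
    [[0,0,0],[0,0,0],0]
  ]
}}

```text
time_s: 3.3
eef_pos: [0.5489, -0.2462, 0.0767]
tcp_rot: [[0.25, -0.968, 0.003], [-0.968, -0.25, -0.002], [0.002, -0.003, -1.0]]
force: [-6.6, 1.5, 39.4]
gripper_width: -0.003
```

{"api": "play_rows", "payload": {
  "targets": [
    [[0,0,0],[0,0,-2],0],
    [[0,0,0],[0,0,-4],1],
    [[0,0,0],[0,0,0],1],
    [[0,0,0],[0,0,0],1],
    [[0,0,0],[0,0,0],1]
  ]
}}

```text
time_s: 3.8
eef_pos: [0.5474, -0.2451, 0.1324]
tcp_rot: [[0.25, -0.968, -0.001], [-0.968, -0.25, 0.001], [-0.001, 0.001, -1.0]]
force: [0.5, -0.6, -0.2]
gripper_width: 0.683
```

Run:
```python
from h import *
st=r.get_state();im=r.get_image("wrist")[:,:,::-1];cv2.imwrite("pics/w2.png",im)
import pickle;pickle.dump(st,open("w2.pkl","wb"))
print(st["time_s"],st["eef_pos"],st["force"],st["gripper_width"])
```

```text
3.8 [ 0.54741487 -0.24513212  0.13242686] [ 0.45272319 -0.62761291 -0.22985976] 0.6825052376948845
```

View pics/w2.png

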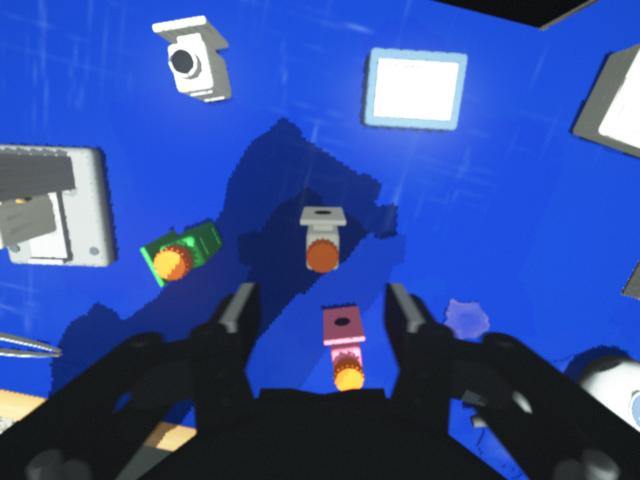

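Chamber is at (323,240) with its flange level in the image, so the yaw matches within about 1°. The cap is home at (323,255). Next, refine the centre.

Run:
```python
from h import *
import pickle;st=pickle.load(open("w2.pkl","rb"));R=st["tcp_rot"]
im=cv2.imread("pics/w2.png");c=im[195:280,290:360];h=cv2.cvtColor(c,cv2.COLOR_BGR2HSV)
m=cv2.inRange(h,(3,150,60),(20,255,255));cs=max(cv2.findContours(m,0,2)[0],key=cv2.contourArea)+np.array([290,195])
(u,v),rad=cv2.minEnclosingCircle(cs.astype(np.float32));w=wonz(st,(u,v),.056);print(u,v,rad,"cap tool",(R.T@(w-st["eef_pos"])).round(4))
m=cv2.inRange(h,(0,0,70),(179,80,255));ys,xs=np.nonzero(m)
row=[(x,ys[xs==x].min()+195) for x in range(13,55) if (xs==x).any()];xx=np.array([a+290 for a,_ in row]);yy=np.array([b for _,b in row])
k=(yy<212);p=np.polyfit(xx[k],yy[k],1);print("face slope deg",np.degrees(np.arctan(p[0])),xx[k].min(),xx[k].max(),np.median(yy[k]))
for uv in((xx[k].min()+2,yy[k][0]),(xx[k].max()-1,yy[k][-1])):print((R.T@(wonz(st,uv,0)-st["eef_pos"])).round(4))
```

```text
322.0 255.5500030517578 15.738670349121094 cap tool [-0.0001 -0.0023  0.0764]
face slope deg 1.4562675942218588 303 342 207.0
[-0.0133 -0.0228  0.1324]
[ 0.0149 -0.0212  0.1324]
```

{"api": "play_rows", "payload": {
  "targets": [
    [[0,0,0],[0,0,3],0.65],
    [[0,0,0],[0,0,3],0.65],
    [[0,0,0],[0,0,2.5],0.65],
    [[0,0,0],[0,0,1.7],0.65],
    [[0,0,0],[0,0,0],0.65]
  ]
}}

```text
time_s: 4.35
eef_pos: [0.5461, -0.2445, 0.0279]
tcp_rot: [[0.251, -0.968, -0.005], [-0.968, -0.251, 0.002], [-0.003, 0.005, -1.0]]
force: [-0.7, -0.4, 0.4]
gripper_width: 0.646
```

{"api": "play_rows", "payload": {
  "targets": [
    [[0,0,0],[0,0,0],0],
    [[0,0,0],[0,0,0],0],
    [[0,0,0],[0,0,0],0],
    [[0,0,0],[0,0,0],0],
    [[0,0,0],[0,0,0],0]
  ],
  "grip_force": 45
}}

```text
time_s: 4.85
eef_pos: [0.5484, -0.2456, 0.0321]
tcp_rot: [[0.25, -0.968, 0.001], [-0.968, -0.25, -0.0], [0.001, -0.001, -1.0]]
force: [-0.5, -0.1, 5.6]
gripper_width: 0.251
```

{"api": "play_rows", "payload": {
  "targets": [
    [[0,0,0],[0,0,-1],0],
    [[0,0,0],[0,0,-3],0],
    [[0,0,0],[0,0,-4.5],0],
    [[0,0,0],[0,0,-4.5],0],
    [[0,0,0],[0,0,-4.5],0]
  ]
}}

```text
time_s: 5.35
eef_pos: [0.5475, -0.2453, 0.2086]
tcp_rot: [[0.25, -0.968, -0.0], [-0.968, -0.25, 0.0], [-0.0, 0.0, -1.0]]
force: [1.1, -0.4, -1.8]
gripper_width: 0.253
```

{"api": "play_rows", "payload": {
  "targets": [
    [[0,0,0],[-2,-0.3,-2],0],
    [[0,0,0],[-4,-0.6,-2],0],
    [[0,0,0],[-4.5,-0.6,0],0],
    [[0,0,0],[-4.5,-0.6,0],0],
    [[0,0,0],[-4.5,-0.6,0],0]
  ]
}}

```text
time_s: 5.85
eef_pos: [0.5246, -0.0484, 0.2472]
tcp_rot: [[0.25, -0.968, 0.001], [-0.968, -0.25, 0.0], [0.0, -0.001, -1.0]]
force: [0.2, 0.1, 0.1]
gripper_width: 0.253
```

{"api": "play_rows", "payload": {
  "targets": [
    [[0,0,0],[-4.5,-0.7,0],0],
    [[0,0,0],[-4.5,-0.7,0],0],
    [[0,0,0],[-4.5,-0.7,0],0],
    [[0,0,0],[-4.5,-0.6,0],0],
    [[0,0,0],[-3.5,-0.6,0],0]
  ]
}}

```text
time_s: 6.35
eef_pos: [0.5024, 0.1693, 0.247]
tcp_rot: [[0.252, -0.968, 0.0], [-0.968, -0.252, 0.001], [-0.001, -0.0, -1.0]]
force: [0.5, -0.6, -1.7]
gripper_width: 0.252
```

{"api": "play_rows", "payload": {
  "targets": [
    [[0,0,5],[-1.4,0,0],0],
    [[0,0,5],[0,0,0],0],
    [[0,0,4.5],[0,0,0],0],
    [[0,0,0],[0,0,0],0],
    [[0,0,0],[0,0,0],0]
  ]
}}

```text
time_s: 6.85
eef_pos: [0.4998, 0.18, 0.2467]
tcp_rot: [[0.002, -1.0, 0.0], [-1.0, -0.002, 0.0], [-0.0, -0.0, -1.0]]
force: [0.2, -0.9, -0.8]
gripper_width: 0.257
```

Run:
```python
from h import *
st=r.get_state();im=r.get_image("wrist")[:,:,::-1];cv2.imwrite("pics/w3.png",im)
import pickle;pickle.dump(st,open("w3.pkl","wb"))
print(st["time_s"],st["eef_pos"],st["tcp_rot"].round(3),st["joint_positions"].round(2),st["force"],st["gripper_width"])
```

```text
6.85 [0.49978517 0.18003279 0.24665537] [[ 0.002 -1.     0.   ]
 [-1.    -0.002  0.   ]
 [-0.    -0.    -1.   ]] [-0.46  0.37  0.01  2.05 -0.01  0.72 -2.01] [ 0.20252185 -0.93973068 -0.80419452] 0.2573990428410883
```

View pics/w3.png

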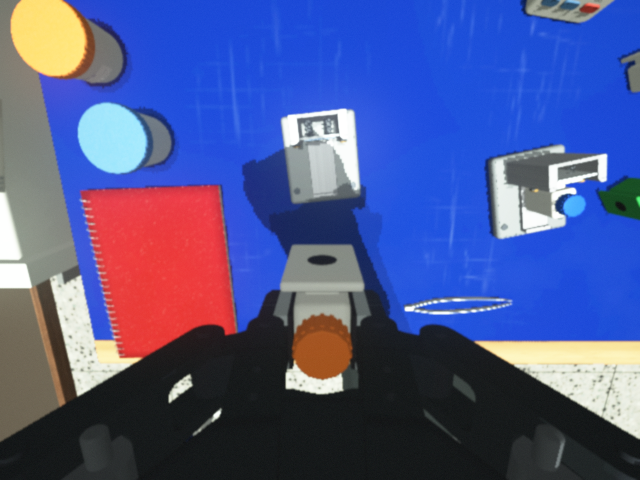

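The held chamber is level, flange forward at (322,270), cap home. The free clip stand spans (283,113) to (360,200), turned by about 5°. I'll enlarge it for measuring.

Run:
```python
from h import *
im=cv2.imread("pics/w3.png");cv2.imwrite("pics/c3.png",cv2.resize(im[100:212,266:378],(784*3//4+12,600),interpolation=cv2.INTER_CUBIC))
cv2.imwrite("pics/c3.png",cv2.resize(im[102:212,268:378],(594,594),interpolation=cv2.INTER_CUBIC))
```

```text
(no output)
```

View pics/c3.png

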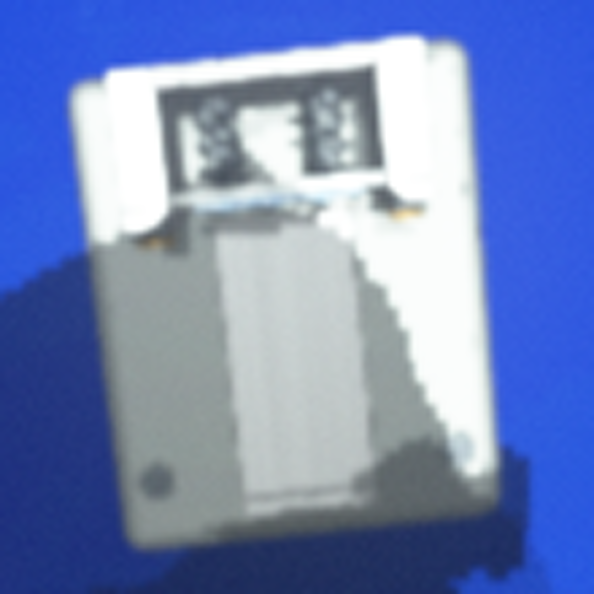

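```bash
cat > clip.py <<'E'
from h import *
import pickle;st=pickle.load(open("w3.pkl","rb"))
P=lambda a,z:wonz(st,(268+a[0]/5.4-.4,102+a[1]/5.4-.4),z)[:2]
def ln(n,a,b,z):
    A,B=P(a,z),P(b,z);d=B-A;print(n,A.round(4),B.round(4),"len",np.linalg.norm(d).round(4),"dir",np.degrees(np.arctan2(d[1],d[0])).round(1))
ln("stand left (front->back)",(128,548),(70,85),.016)
ln("stand right",(498,500),(468,42),.016)
ln("stand front",(128,548),(498,500),.016)
ln("stand back",(70,85),(468,42),.016)
ln("ledge left",(245,500),(219,245),.022)
ln("ledge right",(372,488),(352,240),.022)
ln("frame back top",(105,70),(428,38),.084)
ln("frame inner back",(157,92),(378,68),.084)
E
python3 clip.py
python3 - <<'E'
from h import *
# stand mask by min area rect in floor coordinates, from top view
t=cv2.imread("pics/top0.png")[215:275,265:320];h=cv2.cvtColor(t,cv2.COLOR_BGR2HSV);m=cv2.inRange(h,(0,0,90),(179,90,255))
c=max(cv2.findContours(m,0,2)[0],key=cv2.contourArea)+np.array([265,215]);pts=np.array([onz("top",p[0],.016)[:2] for p in c],np.float32)
print(cv2.minAreaRect(pts*1000))
E
```

```text
stand left (front->back) [0.51   0.2134] [0.5971 0.2222] len 0.0875 dir 5.8
stand right [0.5198 0.1398] [0.6048 0.1481] len 0.0854 dir 5.6
stand front [0.51   0.2134] [0.5198 0.1398] len 0.0742 dir -82.5
stand back [0.5971 0.2222] [0.6048 0.1481] len 0.0745 dir -84.1
ledge left [0.5205 0.1898] [0.5684 0.1944] len 0.0481 dir 5.5
ledge right [0.5229 0.1651] [0.5694 0.1695] len 0.0467 dir 5.4
frame back top [0.5938 0.2089] [0.5984 0.1604] len 0.0487 dir -84.6
frame inner back [0.5907 0.2011] [0.5942 0.1678] len 0.0335 dir -84.1
((558.3590698242188, 181.47250366210938), (95.61408996582031, 76.34131622314453), 6.243134021759033)
```

Run:
```python
from h import *
import pickle;st=pickle.load(open("w3.pkl","rb"));R=st["tcp_rot"];e=st["eef_pos"]
im=cv2.imread("pics/w3.png");c=im[235:390,270:380];h=cv2.cvtColor(c,cv2.COLOR_BGR2HSV)
m=cv2.inRange(h,(3,150,60),(20,255,255));cs=max(cv2.findContours(m,0,2)[0],key=cv2.contourArea)+np.array([270,235])
print("cap bbox",cv2.boundingRect(cs),cv2.minEnclosingCircle(cs.astype(np.float32)))
T=lambda uv,z:(R.T@(wonz(st,uv,e[2]-z)-e)).round(4)
w=cv2.inRange(h,(0,0,95),(179,60,255));col=[(x+270,np.nonzero(w[:,x])[0].min()+235) for x in range(15,100,6) if w[:,x].any()];print(col)
for uv in((291,245),(355,245)):print("face bottom",T(uv,.032))
for uv in((281,291),(368,291)):print("face top",T(uv,-.016))
print("cap",T((322,353),-.026))
# where would chamber points project, centre at tool origin +3mm
for p in((0,-.023,.032),(0,-.023,-.016),(0,0,-.026),(0,.0,-.032)):print(p,wproj(st,e+R@np.array(p)).round(1))
g=e+R@np.array([0,0,0]);print("tool x yaw",np.degrees(np.arctan2(R[1,0],R[0,0])))
```

```text
cap bbox (292, 314, 61, 65) ((322.3223876953125, 346.1900329589844), 32.191776275634766)
[(285, np.int64(269)), (291, np.int64(247)), (297, np.int64(245)), (303, np.int64(245)), (309, np.int64(245)), (315, np.int64(245)), (321, np.int64(245)), (327, np.int64(245)), (333, np.int64(245)), (339, np.int64(245)), (345, np.int64(245)), (351, np.int64(245)), (357, np.int64(262)), (363, np.int64(282)), (369, np.int64(313))]
face bottom [-0.0155 -0.0225  0.032 ]
face bottom [ 0.0159 -0.0225  0.032 ]
face top [-0.0148 -0.0199 -0.016 ]
face top [ 0.0159 -0.0199 -0.016 ]
cap [-0.0003 -0.0016 -0.026 ]
(0, -0.023, 0.032) [322.6 244. ]
(0, -0.023, -0.016) [322.9 282.8]
(0, 0, -0.026) [322.9 357.2]
(0, 0.0, -0.032) [323.  368.6]
tool x yaw -89.870202461053
```

{"api": "play_rows", "payload": {
  "targets": [
    [[0,0,-5.6],[0,0,0],0],
    [[0,0,0],[0.48,-3.91,0],0],
    [[0,0,0],[0,0,4],0],
    [[0,0,0],[0,0,4],0],
    [[0,0,0],[0,0,0],0]
  ]
}}

```text
time_s: 7.4
eef_pos: [0.537, 0.1779, 0.1623]
tcp_rot: [[0.098, -0.995, -0.007], [-0.995, -0.098, -0.003], [0.002, 0.008, -1.0]]
force: [-0.6, -0.7, -0.5]
gripper_width: 0.253
```

```bash
cat > rel.py <<'E'
from h import *
seat=np.array([.570,.1822]);a=np.radians(5.7);ex=np.array([np.cos(a),np.sin(a)]);ey=np.array([-ex[1],ex[0]])
def rel(st):
    p=st["eef_pos"];d=p[:2]-seat;R=st["tcp_rot"];print("t",round(st["time_s"],2),"along mm",(1e3*d@ex).round(2),"lat mm",(1e3*d@ey).round(2),"z",p[2].round(4),"yaw",(90+np.degrees(np.arctan2(R[1,0],R[0,0]))).round(2),"tilt",R[:2,2].round(4),"F",st["force"].round(1),"along",(st["force"][:2]@ex).round(2),"w",round(st["gripper_width"],3))
if __name__=="__main__": rel(r.get_state())
E
python3 rel.py
```

```text
t 7.4 along mm -33.29 lat mm -1.02 z 0.1623 yaw 5.65 tilt [-0.0075 -0.0029] F [-0.6 -0.7 -0.5] along -0.7 w 0.253
```

{"api": "play_rows", "payload": {
  "targets": [
    [[0,0,0],[0,0,3],0],
    [[0,0,0],[0,0,3],0],
    [[0,0,0],[0,0,2.2],0],
    [[0,0,0],[0,0,0],0],
    [[0,0,0],[0,0,0],0]
  ]
}}

```text
time_s: 7.9
eef_pos: [0.5399, 0.1792, 0.0856]
tcp_rot: [[0.098, -0.995, 0.001], [-0.995, -0.098, 0.0], [-0.0, -0.001, -1.0]]
force: [0.4, 0.7, -0.4]
gripper_width: 0.248
```

Run:
```python
from rel import *
st=r.get_state();rel(st);im=r.get_image("wrist")[:,:,::-1];s=r.get_image("side")[:,:,::-1]
import pickle;pickle.dump(st,open("w4.pkl","wb"));cv2.imwrite("pics/w4.png",im)
b=cv2.resize(s[190:270,270:350],(360,360),interpolation=cv2.INTER_CUBIC)
cv2.imwrite("pics/m4.png",np.hstack([cv2.resize(im[40:400,100:540],(440,360)),b]))
```

```text
t 7.9 along mm -30.21 lat mm 0.03 z 0.0856 yaw 5.61 tilt [0.0006 0.0003] F [ 0.4  0.7 -0.4] along 0.44 w 0.248
```

View pics/m4.png

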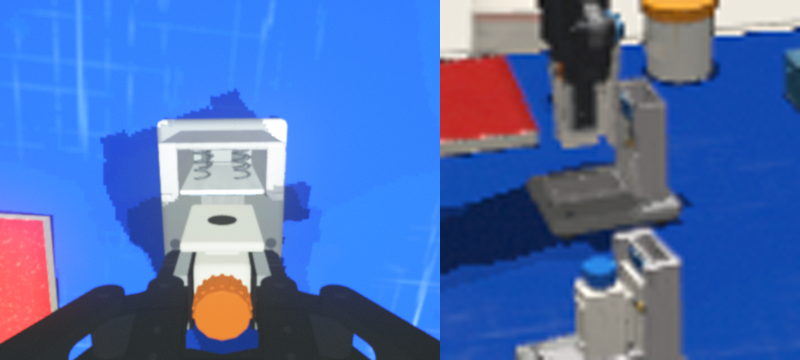

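Frame and flange are both centred on column ~322 of the wrist view and parallel. The chamber hangs over the ledge. Lowering.

{"api": "play_rows", "payload": {
  "targets": [
    [[0,0,0],[0,0,1.5],0],
    [[0,0,0],[0,0,1],0],
    [[0,0,0],[0,0,0.3],0],
    [[0,0,0],[0,0,0],0],
    [[0,0,0],[0,0,0],0]
  ]
}}

```text
time_s: 8.5
eef_pos: [0.5395, 0.1792, 0.0567]
tcp_rot: [[0.097, -0.995, 0.0], [-0.995, -0.097, 0.0], [-0.0, -0.0, -1.0]]
force: [0.3, 0.2, -0.0]
gripper_width: 0.25
```

{"api": "play_rows", "payload": {
  "targets": [
    [[0,0,0],[0,0,0.15],0],
    [[0,0,0],[0,0,0.1],0],
    [[0,0,0],[0,0,0],0],
    [[0,0,0],[0,0,0],0]
  ]
}}

```text
time_s: 8.9
eef_pos: [0.5395, 0.1792, 0.0542]
tcp_rot: [[0.097, -0.995, 0.0], [-0.995, -0.097, 0.0], [-0.0, -0.0, -1.0]]
force: [-0.6, -0.3, 5.7]
gripper_width: 0.25
```

```bash
python3 rel.py
```

```text
t 8.9 along mm -30.64 lat mm 0.01 z 0.0542 yaw 5.59 tilt [0.0005 0.0002] F [-0.6 -0.3  5.7] along -0.6 w 0.25
```

{"api": "play_rows", "payload": {
  "targets": [
    [[0,0,0],[0,0,-0.03],0],
    [[0,0,0],[0,-0.3,0],0],
    [[0,0,0],[0,-0.2,0],0],
    [[0,0,0],[0,0,0],0]
  ]
}}

```text
time_s: 9.3
eef_pos: [0.5438, 0.1795, 0.0542]
tcp_rot: [[0.098, -0.995, -0.001], [-0.995, -0.098, -0.0], [0.0, 0.001, -1.0]]
force: [-2.7, -0.9, 6.5]
gripper_width: 0.252
```

```bash
python3 rel.py
```

```text
t 9.3 along mm -26.33 lat mm -0.07 z 0.0542 yaw 5.6 tilt [-0.0013 -0.0004] F [-2.7 -0.9  6.5] along -2.81 w 0.252
```

{"api": "play_rows", "payload": {
  "targets": [
    [[0,0,0],[0,-0.2,0],0],
    [[0,0,0],[0,-0.1,0],0],
    [[0,0,0],[0,0,0],0],
    [[0,0,0],[0,0,0],0]
  ]
}}

```text
time_s: 9.7
eef_pos: [0.5465, 0.1797, 0.0542]
tcp_rot: [[0.098, -0.995, -0.002], [-0.995, -0.098, -0.0], [0.0, 0.002, -1.0]]
force: [-2.4, -0.8, 7.1]
gripper_width: 0.246
```

```bash
python3 rel.py
```

```text
t 9.7 along mm -23.61 lat mm -0.11 z 0.0542 yaw 5.6 tilt [-0.0016 -0.0005] F [-2.4 -0.8  7.1] along -2.51 w 0.246
```

{"api": "play_rows", "payload": {
  "targets": [
    [[0,0,0],[0,0,-0.04],0],
    [[0,0,0],[0,-0.1,0],0],
    [[0,0,0],[0,-0.1,0],0],
    [[0,0,0],[0,0,0],0]
  ]
}}

```text
time_s: 10.1
eef_pos: [0.5496, 0.1801, 0.0543]
tcp_rot: [[0.097, -0.995, 0.0], [-0.995, -0.097, -0.0], [0.0, -0.0, -1.0]]
force: [0.6, -0.6, 0.0]
gripper_width: 0.247
```

```bash
python3 rel.py
```

```text
t 10.1 along mm -20.51 lat mm -0.09 z 0.0543 yaw 5.59 tilt [ 0.0001 -0.    ] F [ 0.6 -0.6  0. ] along 0.55 w 0.247
```

{"api": "play_rows", "payload": {
  "targets": [
    [[0,0,0],[0,-0.1,0],0],
    [[0,0,0],[0,0,0],0],
    [[0,0,0],[0,0,0],0]
  ]
}}

```text
time_s: 10.4
eef_pos: [0.5503, 0.1802, 0.0544]
tcp_rot: [[0.097, -0.995, -0.0], [-0.995, -0.097, 0.0], [-0.0, 0.0, -1.0]]
force: [1.0, -1.0, -0.6]
gripper_width: 0.252
```

```bash
python3 rel.py
```

```text
t 10.4 along mm -19.78 lat mm -0.04 z 0.0544 yaw 5.59 tilt [-0.0001  0.    ] F [ 1.  -1.  -0.6] along 0.92 w 0.252
```

{"api": "play_rows", "payload": {
  "targets": [
    [[0,0,0],[0,-0.1,0.02],0],
    [[0,0,0],[0,0,0],0],
    [[0,0,0],[0,0,0],0]
  ]
}}

```text
time_s: 10.7
eef_pos: [0.5509, 0.1802, 0.0542]
tcp_rot: [[0.098, -0.995, -0.001], [-0.995, -0.098, -0.0], [0.0, 0.001, -1.0]]
force: [-1.9, -0.4, 1.6]
gripper_width: 0.252
```

```bash
python3 rel.py
```

```text
t 10.7 along mm -19.22 lat mm -0.05 z 0.0542 yaw 5.6 tilt [-0.0008 -0.0002] F [-1.9 -0.4  1.6] along -1.9 w 0.252
```

{"api": "play_rows", "payload": {
  "targets": [
    [[0,0,0],[0,-0.1,0],0],
    [[0,0,0],[0,0,0],0],
    [[0,0,0],[0,0,0],0]
  ]
}}

```text
time_s: 11.0
eef_pos: [0.5517, 0.1803, 0.0542]
tcp_rot: [[0.098, -0.995, -0.001], [-0.995, -0.098, -0.0], [0.0, 0.001, -1.0]]
force: [-4.3, -0.8, 1.8]
gripper_width: 0.256
```

Run:
```python
from rel import *
st=r.get_state();rel(st);im=r.get_image("wrist")[:,:,::-1];s=r.get_image("side")[:,:,::-1]
b=cv2.resize(s[190:270,270:350],(360,360),interpolation=cv2.INTER_CUBIC)
cv2.imwrite("pics/m5.png",np.hstack([cv2.resize(im[120:360,220:420],(400,480)),cv2.resize(b,(400,480))]))
```

```text
t 11.0 along mm -18.38 lat mm -0.07 z 0.0542 yaw 5.6 tilt [-0.0011 -0.0003] F [-4.3 -0.8  1.8] along -4.31 w 0.256
```

View pics/m5.png

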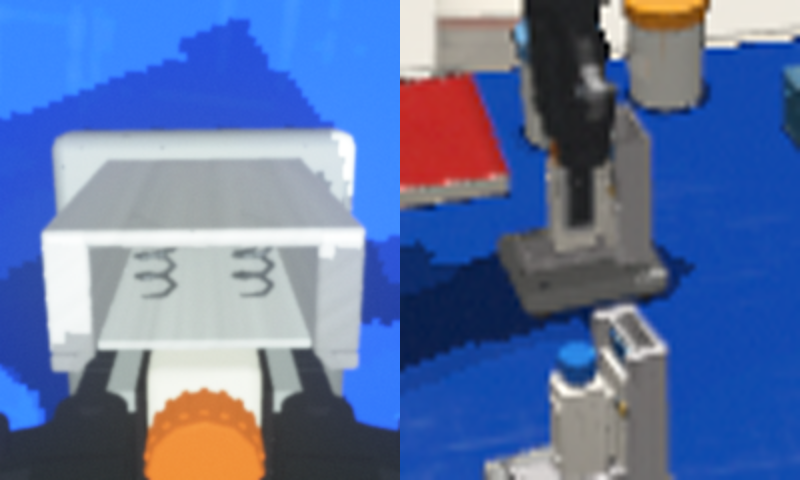

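Contact began at about -19.3 mm (force rising along the push), so the plate sits about 3.5 mm deeper than I measured. I'll judge depth from the force and the travel after contact.

{"api": "play_rows", "payload": {
  "targets": [
    [[0,0,0],[0,-0.1,0],0],
    [[0,0,0],[0,-0.1,0],0],
    [[0,0,0],[0,0,0],0],
    [[0,0,0],[0,0,0],0]
  ]
}}

```text
time_s: 11.5
eef_pos: [0.5534, 0.1805, 0.0542]
tcp_rot: [[0.098, -0.995, -0.002], [-0.995, -0.098, -0.0], [0.0, 0.002, -1.0]]
force: [-6.1, -1.1, 3.7]
gripper_width: 0.253
```

```bash
python3 rel.py
```

```text
t 11.5 along mm -16.71 lat mm -0.06 z 0.0542 yaw 5.61 tilt [-0.0017 -0.0005] F [-6.1 -1.1  3.7] along -6.17 w 0.253
```

{"api": "play_rows", "payload": {
  "targets": [
    [[0,0,0],[0,-0.1,0],0],
    [[0,0,0],[0,-0.1,0],0],
    [[0,0,0],[0,0,0],0],
    [[0,0,0],[0,0,0],0]
  ]
}}

```text
time_s: 11.9
eef_pos: [0.5545, 0.1806, 0.0542]
tcp_rot: [[0.098, -0.995, -0.003], [-0.995, -0.098, -0.001], [0.001, 0.003, -1.0]]
force: [-8.8, -0.3, 5.9]
gripper_width: 0.25
```

```bash
python3 rel.py
```

```text
t 11.9 along mm -15.56 lat mm -0.1 z 0.0542 yaw 5.63 tilt [-0.0032 -0.0009] F [-8.8 -0.3  5.9] along -8.83 w 0.25
```

{"api": "play_rows", "payload": {
  "targets": [
    [[0,0,0],[0,0,-0.03],0],
    [[0,0,0],[0,-0.1,0],0],
    [[0,0,0],[0,0,0],0],
    [[0,0,0],[0,0,0],0]
  ]
}}

```text
time_s: 12.3
eef_pos: [0.5552, 0.1806, 0.0542]
tcp_rot: [[0.098, -0.995, -0.004], [-0.995, -0.098, -0.001], [0.001, 0.004, -1.0]]
force: [-8.6, -0.6, 3.5]
gripper_width: 0.25
```

```bash
python3 rel.py
```

```text
t 12.3 along mm -14.9 lat mm -0.08 z 0.0542 yaw 5.64 tilt [-0.0039 -0.0011] F [-8.6 -0.6  3.5] along -8.65 w 0.25
```

{"api": "play_rows", "payload": {
  "targets": [
    [[0,0,0],[0,-0.1,0],0],
    [[0,0,0],[0,0,0],0],
    [[0,0,0],[0,0,0],0]
  ]
}}

```text
time_s: 12.6
eef_pos: [0.5558, 0.1807, 0.0542]
tcp_rot: [[0.098, -0.995, -0.005], [-0.995, -0.098, -0.001], [0.001, 0.005, -1.0]]
force: [-10.8, 0.7, 4.5]
gripper_width: 0.253
```

```bash
python3 rel.py
```

```text
t 12.6 along mm -14.28 lat mm -0.09 z 0.0542 yaw 5.64 tilt [-0.0045 -0.0013] F [-10.8   0.7   4.5] along -10.65 w 0.253
```

{"api": "play_rows", "payload": {
  "targets": [
    [[0,0,0],[0,-0.06,-0.02],0],
    [[0,0,0],[0,0,0],0],
    [[0,0,0],[0,0,0],0],
    [[0,0,0],[0,0,0],0],
    [[0,0,0],[0,0,0],0]
  ]
}}

```text
time_s: 13.1
eef_pos: [0.5562, 0.1807, 0.0542]
tcp_rot: [[0.098, -0.995, -0.005], [-0.995, -0.098, -0.001], [0.001, 0.005, -1.0]]
force: [-10.3, -0.4, 3.2]
gripper_width: 0.251
```

```bash
python3 rel.py
```

```text
t 13.1 along mm -13.92 lat mm -0.12 z 0.0542 yaw 5.65 tilt [-0.005  -0.0014] F [-10.3  -0.4   3.2] along -10.32 w 0.251
```

{"api": "play_rows", "payload": {
  "targets": [
    [[0,0,0],[0,0,0],0],
    [[0,0,0],[0,0,0],0],
    [[0,0,0],[0,0,0],0],
    [[0,0,0],[0,0,0],0],
    [[0,0,0],[0,0,0],0]
  ]
}}

```text
time_s: 13.6
eef_pos: [0.5562, 0.1807, 0.0542]
tcp_rot: [[0.098, -0.995, -0.005], [-0.995, -0.098, -0.001], [0.001, 0.005, -1.0]]
force: [-9.9, -0.4, 3.6]
gripper_width: 0.249
```

Run:
```python
from rel import *
F=[]
for i in range(3):
    st=r.get_state();rel(st);im=r.get_image("wrist")[:,:,::-1]
s=r.get_image("side")[:,:,::-1]
b=cv2.resize(s[190:270,270:350],(400,480),interpolation=cv2.INTER_CUBIC)
cv2.imwrite("pics/m6.png",np.hstack([cv2.resize(im[120:360,220:420],(400,480)),b]))
```

```text
t 13.6 along mm -13.91 lat mm -0.12 z 0.0542 yaw 5.65 tilt [-0.005  -0.0014] F [-9.9 -0.4  3.6] along -9.89 w 0.249
t 13.65 along mm -13.88 lat mm -0.08 z 0.0543 yaw 5.65 tilt [-0.0049 -0.0014] F [-10.4  -0.3   2.3] along -10.33 w 0.251
t 13.7 along mm -13.89 lat mm -0.1 z 0.0543 yaw 5.65 tilt [-0.0049 -0.0014] F [-9.7 -0.3  3.4] along -9.67 w 0.253
```

View pics/m6.png

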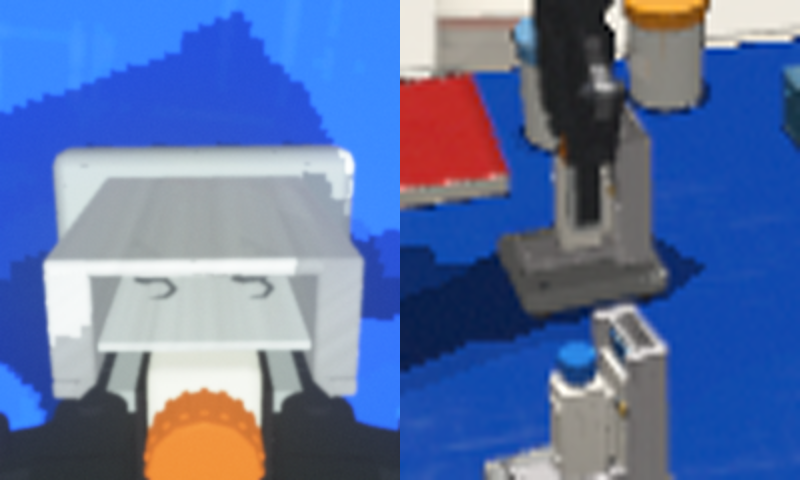

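The plate has moved back with the chamber: the springs are visibly shorter and the flange is inside the rails. The push is a steady 10 N about 5.4 mm past contact, with the chamber standing on the ledge. Handing in.

```bash
python3 -c "
from workcell import r
print(r.close_job())"
```

```text
the job is handed in; nothing more can be done
None
```

The chamber is seated in the free clip, still gripped and pushed, ready for you to turn the tabs.

**What I did**
- I pressed the orange cap down until it stopped dead at its home height, with about 39 N at the end.
- I gripped the chamber across its flat sides and carried it upright to the free clip.
- I stood it on the ledge and pushed it flange first against the filter card and slide.

**Last checks**
- **Push:** steady at 9.7–10.4 N, with about 3 N down on the ledge.
- **Plate:** about 5.4 mm past first contact, so roughly half-way back and well clear of the 12 mm stop. The springs look partly compressed in the last wrist picture.
- **Alignment:** about 0.1 mm off centre and about 0.3° of tilt.
- **Time and handling:** about 14 s in all, and I touched nothing else on purpose.

**What disagreed**
- The plate met the flange about 3.5 mm deeper than my camera measurement said it would. I set the depth from the force and the travel after contact instead; those two agreed within about 1 mm.

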